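# Bring the mug on the banding wheel round to the pointer

## Robot

A 6-joint arm with a two-finger parallel gripper is mounted at the origin on the work surface. World frame = base frame: x ahead of the robot, y to its left, z up, the work surface at z = 0. Lengths are in mm, angles in rad, forces in N, time in s.
With the tool pointing down it reaches from about 300 to 875 mm from the base axis. Payload 6.4 kg.
Tool frame: the origin (TCP) lies at the very end of the fingers, on their centre line; the grasp point (between the pads) lies 19 mm behind it; z points along the fingers, y is the direction in which the jaws open and shut (so a half turn about z gives the same grasp; the last joint's range is limited). The gripper opens to 85 mm and grips with 20 to 120 N. Pads are 22 mm wide; open, the fingers measure 114 mm over their backs; the gripper's body (76 mm by 85 mm) begins 54 mm behind the grasp point. The pads swing forward as they close: fully open they stand 13 mm farther back than shut.
Start: joints at [1.026, 0.181, 1.607, -0, 1.354, -0.206], TCP at [191.093, 542.332, 231.288] pointing down, gripper open.
Joint ranges: [-2.99, 2.99], [-0.89, 2.07], [0.3, 2.58], [-1.14, 4.28], [0, 2.63], [-3.12, 3.12]. Speed limits (rad/s): [2.57, 2.57, 3.01, 3.14, 3.14, 3.14].

## Interface

Orientations are given as a 3x3 rotation matrix whose columns are the frame's x, y, z axes.
In Python, from station import status, optics, manip gives the robot as it stands.
- The arm moves only by the tool arm_command, never from a script. Its argument "plan" is one flat list of numbers, 4 for each row, row after row: the shift along the tool's x, y, z in units of 40 mm (1.0 is 40 mm), then the turn about the tool's z in units of 6 degrees (1.0 is 6 degrees). A call has 1 to 12 rows; each row shifts and turns the commanded pose from where the row before left it, along the tool's axes as they then stand; what a row does not reach is not made up. A row lasts 1/10 s, in which the tool goes at most 50 mm and 8.59 degrees, less where a joint would pass 70% of its speed; a pose out of reach is approached as far as the arm can. A call is refused whole if a number of a shift passes 1 or a number of a turn 1, either way. A call with a gripper value outside its range is refused whole. "grip" is the finger opening in mm, from 0 to 85.4, set as the call begins (left out, the last holds). The fingers move at their own pace and stop on an object; the grip force is fixed at half the most. Time passes only in rows, so rows that do not move let the fingers close. It gives the time, the measured TCP pose, the force and the opening at its end, in the units of the state.
- status.get_obs(): the state, without advancing time (a new reading comes with each control period).
- optics.get_image(name): name is "scene" or "top" or "wrist"; returns the picture (480x640x3 uint8, blue, green, red); there is no depth.
- optics.get_calibration(name): a dict with "fx", "fy", "cx", "cy" (pixels), "world_from_camera" (4x4, takes a point from camera to world coordinates); the wrist camera has in their place "hand_eye" (4x4, takes a point from camera to tool coordinates, whose origin is the TCP and whose axes are the flange's). Camera axes: x right, y up, looking along -z (the intrinsics and any distortion apply to the point x, -y, -z); pixel columns grow to the right and rows downward; lengths in mm; the calibration is good to about 2 mm. The wrist camera is an equidistant fisheye: a pixel r from the principal point sees the ray r / f radians off the axis. A picture is of the moment at which its call begins: read the wrist's pose just before it. get_calibration takes no time and is no camera call.
- manip.close_job(): hands the job in, once; it reports no verdict.
The state is a dict: "time": time; "joint_pos": joint angles; "joint_velocities": joint speeds; "joint_torque": joint torques, N m; "tcp_pos": TCP position; "eef_rot": TCP orientation; "ft_force": force on the tool from outside, world axes, zero at the start; "wrist_torque": the same for the moment, N m; "grip_width": opening from 0.0 (shut) to 1.0 (fully open).
Only numpy, scipy, OpenCV 4.12 (cv2) and the standard library are available. Lean on these libraries where they do the work, as an engineer would, in place of code of your own. Each camera call takes 0.05 s, during which the arm holds its last target.

## Task

Turn the banding wheel by gently pushing the fins on its rim with a fingertip until the little mug with the handle stands at the front, squarely in line with the arrow on the stand, and leave the wheel at rest there. Do not touch, tip or lift the pots standing on the wheel, and leave the other things on the bench where they are.

Things in the scene. Friction and masses are not known exactly. Their poses are not given: they have to be found in the camera images.
- stand: fixed stand of the banding wheel; origin on the wheel's axis at table height. Its -x axis is the front: a horizontal bar at table level runs that way to a thin upright post (at 202 mm from the axis, 88 mm high) with a small brass arrow at its top that points back at the axis. z up.
- pointer (a point): tip of that arrow, 173 mm from the wheel's axis, 90 mm above the table; the line from here to the axis is the front line
- wheel (a joint): turn of the wheel on the stand, rad, counter-clockwise from above positive, free both ways for over a turn. Wheel: dark steel disc, 230 mm diameter, top 90 mm above the table (underside 78), six upright fins round its rim. Its zero has no meaning: read the fins from fin0. Pushing a fin sideways with about 1 N turns it (bearing friction 0.07 N m); it stops almost at once when the push stops.
- fin0 (a point): middle of the top edge of one fin, 135 mm from the axis, 108 mm above the table. The six bright steel fins are alike, one every 60 degrees (1.047 rad): radial plates 8 mm thick, from 112 to 158 mm from the axis, from 78 to 108 mm above the table
- mug: the espresso mug of pale unglazed clay, the only pot on the wheel with a handle: 56 mm across, 50 mm high, loop handle on its +y side reaching to about 50 mm from its middle, turned any way; stands on the wheel's top, origin at the centre of its underside (90 mm above the table), about 58 mm from the wheel's axis; loose, it rides round with the wheel by friction
- bowl: handleless bowl of the same clay, 72 mm across the rim, 36 mm high; stands on the wheel's top, origin at the centre of its underside (90 mm above the table), about 58 mm from the wheel's axis; loose, it rides round with the wheel by friction
- tumbler: handleless straight cup of the same clay, 52 mm across, 48 mm high; stands on the wheel's top, origin at the centre of its underside (90 mm above the table), about 58 mm from the wheel's axis; loose, it rides round with the wheel by friction
- painted_mug: large banded mug with handle, 82 mm across, 95 mm high, on the table left of the wheel (not part of the job); origin under its centre
- painted_mug2: a second such large banded mug, on the table left of the wheel, farther from the robot
- brush_pot: white pot of paint brushes, 80 mm across, 220 mm high with the brushes, on the table to the right; origin under its centre
- glaze_jar: grey closed jar, 68 mm across, 75 mm high, on the table to the right; origin under its centre
- palette_knife: spatula about 200 mm long, lying on the table at the left, near the robot
- brush: brush about 200 mm long, lying on the table at the right, near the robot
There are look-alikes about, which are no part of the job. What is shaped like the mug but pink is not meant. Leave any pink look-alike of the bowl alone.

How it is judged (in metres and radians):
At the end, for the whole second after the job is handed in: the mug's centre is on the arrow's side of the wheel, within 9 mm (about 9 degrees) sideways of the line from the axis to the arrow; the wheel is at rest (under 0.03 rad/s); mug, bowl and tumbler stand upright on the wheel where they were (45 to 72 mm from the axis) (y of mug in the frame of stand between -0.009 and 0.009 m and x of mug in the frame of stand below -0.03 m and velocity of joint wheel between -0.03 and 0.03 rad/s and horizontal distance between mug and stand between 0.045 and 0.072 m and height (world z) of mug between 0.085 and 0.096 m and angle between each of mug, bowl, tumbler's own z axis and vertical below 0.1 rad and horizontal distance between bowl and stand between 0.045 and 0.072 m and height (world z) of bowl between 0.085 and 0.096 m and horizontal distance between tumbler and stand between 0.045 and 0.072 m and height (world z) of tumbler between 0.085 and 0.096 m); the robot touches nothing.
It fails at once if the robot touches one of the pots on the wheel (contact force between any of the fingers, the arm and mug above 0.5 N or contact force between any of the fingers, the arm and bowl above 0.5 N or contact force between any of the fingers, the arm and tumbler above 0.5 N).
It fails at once if a pot is lifted off the wheel, falls off it, or tips (height (world z) of any of mug, bowl, tumbler above 0.1 m or height (world z) of any of mug, bowl, tumbler below 0.08 m or angle between any of mug, bowl, tumbler's own z axis and vertical above 0.35 rad).
It fails at once if the wheel is spun roughly (faster than 3 rad/s) (velocity of joint wheel above 3 rad/s or velocity of joint wheel below -3 rad/s).
It fails at once if something else on the bench is moved by more than 20 mm (distance of any of painted_mug, painted_mug2, brush_pot, glaze_jar, palette_knife, brush from where it was at the start of the episode above 0.02 m).
It also fails if it takes over 48 s, if anything falls off the work surface, if the arm or the gripper's body presses on something with over 40 N, if the wrist force passes 120 N, or if a joint passes its speed limit or range.

## Working session

There is one attempt and no reset: what is moved stays moved. The work goes in short steps, Python scripts to look and compute and a tool call to move; the robot and the scene stay as the last step left them, time stands still between calls to the robot, and variables do not carry over. Pictures are saved under pics/ and viewed, and the job is handed in when it is done.

Besides the shell and the picture viewer there is one more tool, called after "Call:" as name(argument=value, ...) on one line, values as JSON. arm_command: Moves the arm, as the interface text tells. Its arguments: {"type":"object","properties":{"plan":{"type":"array","items":{"type":"number"}},"grip":{"type":"number"}},"required":["plan"]}

```bash
mkdir -p pics; python3 - <<'E'
from station import status, optics
import cv2
o=status.get_obs(); print(o)
for n in ("scene","top"):
    cv2.imwrite(f"pics/{n}0.png",optics.get_image(n)); print(n,optics.get_calibration(n))
E
```

```text
{'time': 0.0, 'joint_pos': array([ 1.02569384e+00,  1.81527545e-01,  1.60800264e+00,  3.28358388e-05,
        1.35378031e+00, -2.06335587e-01]), 'joint_velocities': array([ 0.00064252,  0.00063229, -0.00062803,  0.00013636, -0.00100286,
        0.00043479]), 'joint_torque': array([ 6.72875613e-04, -4.44878519e+01, -3.51330900e+01, -3.05879930e-04,
        9.30382084e-03, -1.27246071e-05]), 'tcp_pos': array([190.79307156, 541.85023179, 230.39432598]), 'eef_rot': array([[-9.43162636e-01,  3.32330256e-01, -9.18128104e-04],
       [ 3.32331303e-01,  9.43161596e-01, -1.45225388e-03],
       [ 3.83315262e-04, -1.67483431e-03, -9.99998524e-01]]), 'ft_force': array([-0.36943145, -0.42445269, -0.884014  ]), 'wrist_torque': array([ 0.01255795, -0.00297426, -0.05860155]), 'grip_width': 0.9992794783730434}
scene {'fx': 444.1593164385118, 'fy': 444.1593164385118, 'cx': 310.34493693312726, 'cy': 239.6461247209964, 'world_from_camera': array([[-1.40072483e-01, -6.68814666e-01,  7.30114130e-01,
         1.29266816e+03],
       [ 9.90054590e-01, -1.04362913e-01,  9.43413569e-02,
         8.75129171e+01],
       [ 1.30999541e-02,  7.36067473e-01,  6.76781402e-01,
         7.75409841e+02],
       [ 0.00000000e+00,  0.00000000e+00,  0.00000000e+00,
         1.00000000e+00]])}
top {'fx': 453.6167516674538, 'fy': 453.6167516674538, 'cx': 313.4906212964106, 'cy': 233.6976707579202, 'world_from_camera': array([[ 1.32628581e-02,  9.98460137e-01, -5.38651315e-02,
         4.50131801e+02],
       [-9.99767271e-01,  1.23250202e-02, -1.77058898e-02,
        -2.76662584e+01],
       [-1.70147363e-02,  5.40874262e-02,  9.98391230e-01,
         1.13066600e+03],
       [ 0.00000000e+00,  0.00000000e+00,  0.00000000e+00,
         1.00000000e+00]])}
```

View pics/scene0.png

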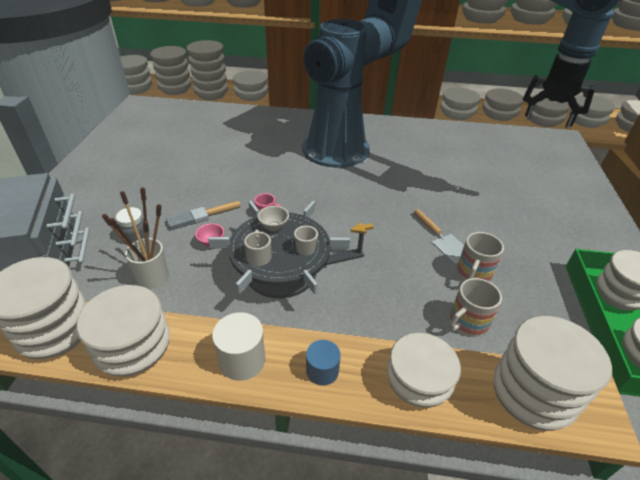

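View pics/top0.png

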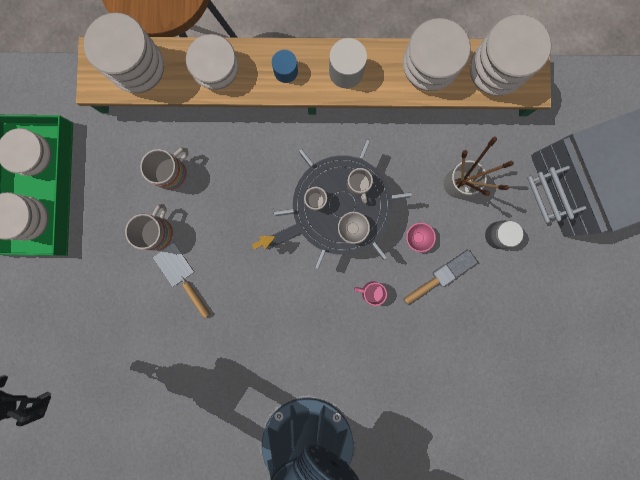

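```bash
cat > h.py <<'E'
import numpy as np, cv2
from station import status, optics
def ray(c,u,v):
    M=c["world_from_camera"]; d=np.array([(u-c["cx"])/c["fx"],-(v-c["cy"])/c["fy"],-1.0])
    return M[:3,3],M[:3,:3]@d
def unproj(c,u,v,z):
    o,d=ray(c,u,v); return o+d*(z-o[2])/d[2]
def proj(c,p):
    q=np.linalg.inv(c["world_from_camera"])@np.append(p,1); return c["cx"]+c["fx"]*q[0]/-q[2], c["cy"]-c["fy"]*q[1]/-q[2]
E
python3 - <<'E'
import cv2
t=cv2.imread("pics/top0.png")[130:290,240:440]; s=cv2.imread("pics/scene0.png")[180:310,190:390]
cv2.imwrite("pics/tc.png",cv2.resize(t,None,fx=4,fy=4,interpolation=2)[:600])
cv2.imwrite("pics/sc.png",cv2.resize(s,None,fx=4,fy=4,interpolation=2))
E
```

```text
(no output)
```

View pics/tc.png

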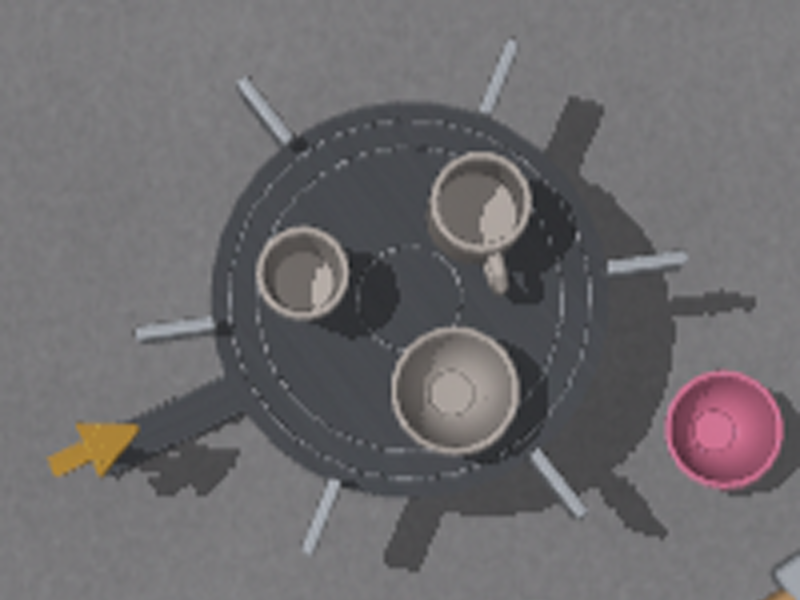

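View pics/sc.png

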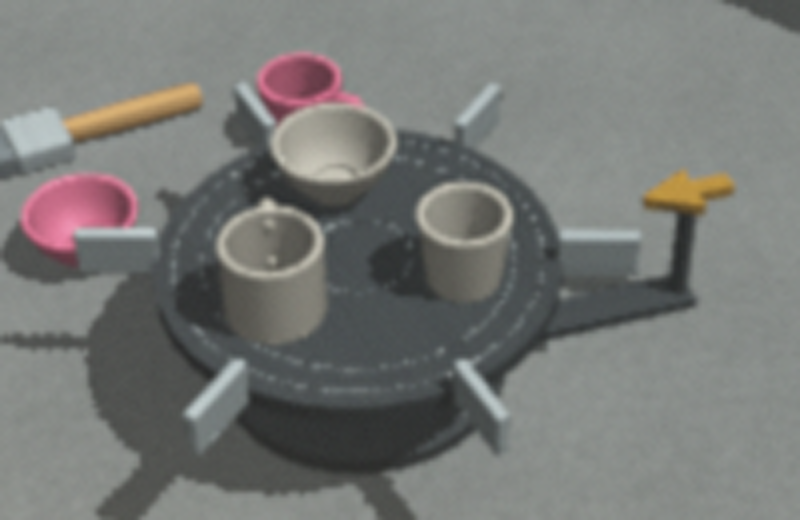

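```bash
python3 - <<'E'
from h import *
np.set_printoptions(precision=2,suppress=True)
c=optics.get_calibration("top")
U=lambda x,y,z: unproj(c,(x+.5)/4-.5+240,(y+.5)/4-.5+130,z)[:2]
F=[((243,84),(290,140)),((512,44),(486,108)),((685,257),(609,268)),((580,513),(537,453)),((308,550),(334,484)),((138,333),(212,322))]
E=np.array([[U(*a,108),U(*b,108)] for a,b in F]); ax=E.mean((0,1)); print("axis",ax)
m=E.mean(1)-ax; print(np.hypot(*m.T), np.degrees(np.arctan2(m[:,1],m[:,0])))
for n,p,z in (("mug",(481,202),140),("handle",(497,273),115),("tumbler",(303,273),138),("bowl",(456,390),126),("arrow tip",(138,428),90),("arrow tail",(53,467),90)):
    q=U(*p,z); d=q-ax; print(n,q,np.hypot(*d),np.degrees(np.arctan2(d[1],d[0])))
for n,p in (("pinkmug",(375,293)),("pinkbowl",(421,237))): print(n,unproj(c,*p,40)[:2])
E
```

```text
axis [574.58 -73.96]
[133.36 135.27 134.66 134.39 135.14 134.82] [  38.63  -21.18  -81.36 -141.37  158.61   98.42]
mug [ 622.74 -110.48] 60.43698305870347 -37.17899015847489
handle [ 586.97 -121.86] 49.47601215768602 -75.50350545333475
tumbler [582.7  -13.16] 61.33255002811219 82.3967848847587
bowl [520.02 -98.63] 59.879121984636946 -155.66543672835985
arrow tip [498.42  81.26] 172.90099752486765 116.13717950313082
arrow tail [475.36 129.8 ] 226.63260259865115 115.96340657326913
pinkmug [ 369.11 -156.97]
pinkbowl [ 504.23 -266.21]
```

Candidates that could be taken for the mug (top picture): the clay mug with handle (360,181), tumbler (316,199), bowl (354,227), pink mug (375,293), pink bowl (421,237) and the large banded mugs (162,168) and (148,232). The crop shows that the clay pot at (360,181) is the only one on the wheel with a handle, so I choose it.

It stands at -37° and the arrow at 116°, so the wheel needs about +153° CCW. I'll push the fin at 159°.

Call:
arm_command(plan=[-0.61,-0.56,0,0,-0.61,-0.56,0,0,-0.61,-0.56,0,0,-0.61,-0.56,0,0,-0.61,-0.56,0,0,-0.61,-0.56,0,0,-0.61,-0.56,0,0,-0.61,-0.56,0,0,-0.61,-0.56,0,0], grip=0)

```text
time: 1.0
tcp_pos: [331.4, 277.9, 231.0]
eef_rot: [[-0.943, 0.332, -0.0], [0.332, 0.943, -0.0], [0.0, -0.0, -1.0]]
ft_force: [0.3, -0.1, -0.2]
grip_width: 0.001
```

Call:
arm_command(plan=[-0.61,-0.56,0,0,-0.61,-0.56,0,0,-0.61,-0.56,0,0,-0.61,-0.56,0,0,-0.61,-0.56,0,0,-0.61,-0.56,0,0,-0.61,-0.56,0,0,-0.61,-0.56,0,0,-0.61,-0.56,0,0])

```text
time: 1.9
tcp_pos: [471.5, 14.8, 231.0]
eef_rot: [[-0.943, 0.333, -0.001], [0.333, 0.943, 0.0], [0.001, 0.0, -1.0]]
ft_force: [0.7, 0.6, -0.3]
grip_width: 0.003
```

Call:
arm_command(plan=[0,0,0,1,0,0,0,1,0,0,0,1,0,0,0,1,0,0,0,1,0,0,0,1,0,0,0,1,0,0,0,1,0,0,0,1,0,0,0,1,0,0,0,1,0,0,0,1])

```text
time: 3.1
tcp_pos: [471.0, 16.2, 230.9]
eef_rot: [[0.029, 1.0, -0.001], [1.0, -0.029, 0.0], [0.0, -0.001, -1.0]]
ft_force: [-0.1, 0.0, 0.4]
grip_width: -0.007
```

Call:
arm_command(plan=[0,0,0,1,0,0,0,1,0,0,0,1,0,0,0,1,0,0,0,1,0,0,0,1,0,0,0,1,0,0,0,1,0,0,0,1,0,0,0,1,0,0,0,1,0,0,0,1])

```text
time: 4.3
tcp_pos: [471.0, 16.2, 230.9]
eef_rot: [[0.96, 0.281, -0.001], [0.281, -0.96, 0.0], [-0.001, -0.0, -1.0]]
ft_force: [0.2, 0.6, -1.1]
grip_width: -0.001
```

Call:
arm_command(plan=[0,0,0,1,0,0,0,1,0,0,0,1,0,0,0,1,0,0,0,1,0,0,0,1,0,0,0,1,0,0,0,1,0,0,0,1,0,0,0,0.5])

```text
time: 5.3
tcp_pos: [471.0, 16.2, 230.9]
eef_rot: [[0.759, -0.651, -0.001], [-0.651, -0.759, 0.0], [-0.001, 0.0, -1.0]]
ft_force: [-0.5, 0.5, 0.1]
grip_width: 0.001
```

```bash
cat > st.py <<'E'
from h import *
ax=np.array([574.6,-74.0])
o=status.get_obs(); p=o["tcp_pos"]; R=o["eef_rot"]; d=p[:2]-ax
print("t",o["time"],"tcp",p.round(1),"r %.1f th %.1f"%(np.hypot(*d),np.degrees(np.arctan2(d[1],d[0]))),"xaz %.1f"%np.degrees(np.arctan2(R[1,0],R[0,0])),"j6 %.2f"%o["joint_pos"][5],"F",o["ft_force"].round(2),"g",round(o["grip_width"],3))
E
cat > look.py <<'E'
import sys; from h import *
im=optics.get_image("top"); cv2.imwrite("pics/"+sys.argv[1]+"_full.png",im)
t=im[130:280,240:440]; cv2.imwrite("pics/"+sys.argv[1]+".png",cv2.resize(t,None,fx=4,fy=4,interpolation=2))
E
python3 st.py; python3 look.py a1
```

```text
t 5.3 tcp [471.   16.2 230.9] r 137.4 th 139.0 xaz -40.6 j6 2.06 F [-0.54  0.48  0.05] g 0.001
```

View pics/a1.png

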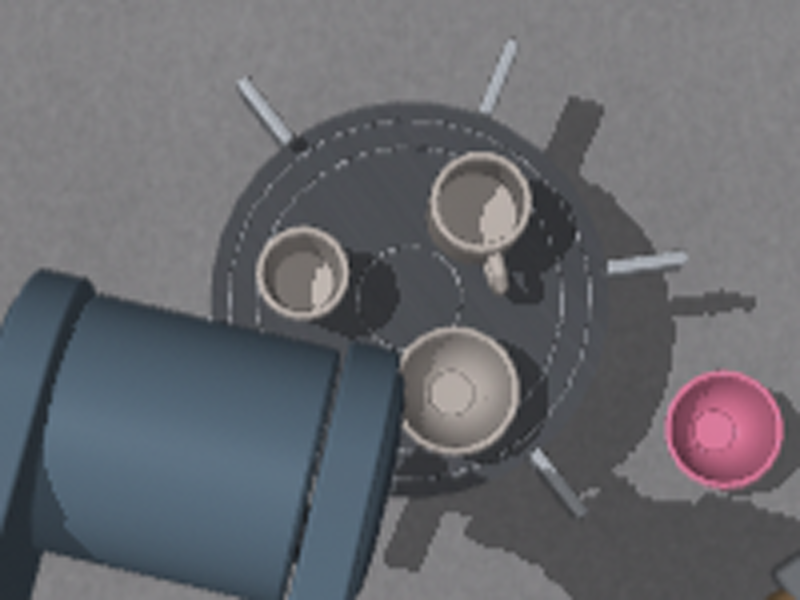

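Call:
arm_command(plan=[0.03,0,0.58,0,0.03,0,0.58,0,0,0,0.58,0,0,0,0.58,0,0,0,0.58,0,0,0,0.57,0,0,0,0,0])

```text
time: 6.05
tcp_pos: [470.3, 15.1, 89.4]
eef_rot: [[0.762, -0.648, -0.007], [-0.648, -0.762, 0.001], [-0.006, 0.003, -1.0]]
ft_force: [-0.9, 0.2, -0.2]
grip_width: -0.001
```

```bash
python3 st.py; python3 - <<'E'
from h import *
cv2.imwrite("pics/s1.png",cv2.resize(optics.get_image("scene")[160:310,190:390],None,fx=4,fy=4,interpolation=2))
E
```

```text
t 6.05 tcp [470.3  15.1  89.4] r 137.2 th 139.5 xaz -40.4 j6 2.05 F [-0.85  0.23 -0.22] g -0.001
```

View pics/s1.png

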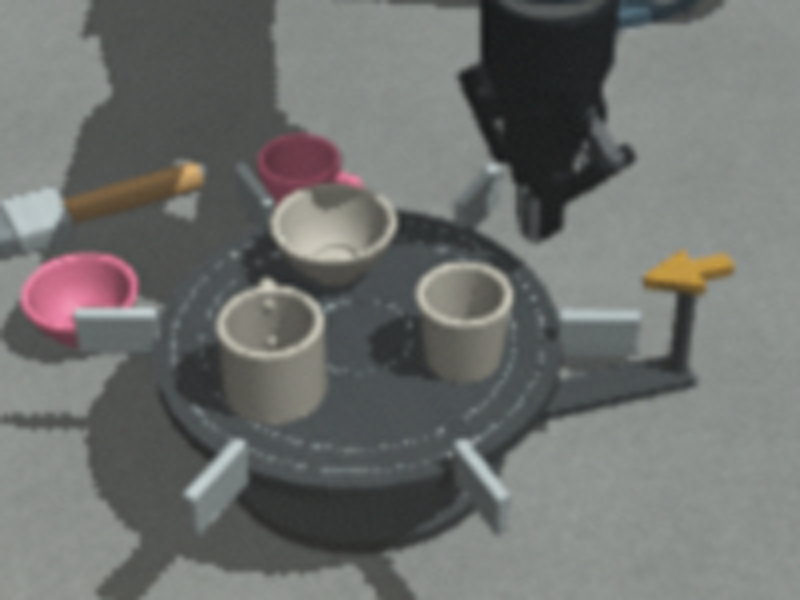

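The closed fingertip is down beside the near fin, well clear of the pots and the arrow. Starting the sweep.

Call:
arm_command(plan=[0,0.18,0,-0.5,0,0.18,0,-0.5,0,0.09,0,-0.25,0,0.09,0,-0.25,0,0.09,0,-0.25,0,0.09,0,-0.25,0,0.09,0,-0.25,0,0.09,0,-0.25])

```text
time: 6.9
tcp_pos: [454.2, -15.6, 94.2]
eef_rot: [[0.904, -0.428, 0.003], [-0.428, -0.904, -0.001], [0.003, -0.001, -1.0]]
ft_force: [-0.0, 0.6, -0.9]
grip_width: -0.001
```

```bash
python3 st.py; python3 look.py a2
```

```text
t 6.9 tcp [454.2 -15.6  94.2] r 133.8 th 154.1 xaz -25.3 j6 1.72 F [-0.03  0.58 -0.86] g -0.001
```

View pics/a2.png

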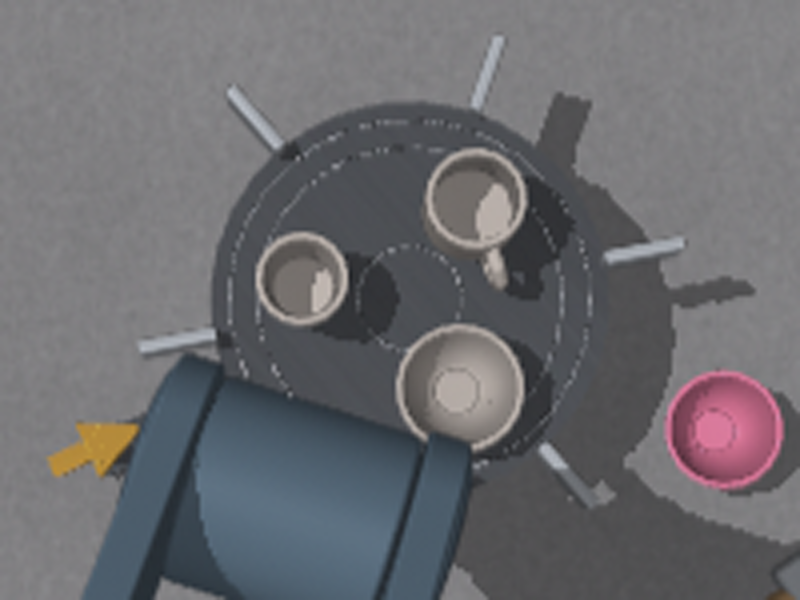

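The fin has been caught and the wheel is turning with the pots riding along. Continuing the sweep.

Call:
arm_command(plan=[0,0.1,0,-0.3,0,0.14,0,-0.4,0,0.18,0,-0.5,0,0.18,0,-0.5,0,0.18,0,-0.5,0,0.18,0,-0.5,0,0.18,0,-0.5,0,0.18,0,-0.5,0,0.18,0,-0.5,0,0.18,0,-0.5,0,0.18,0,-0.5,0,0.18,0,-0.5])

```text
time: 8.15
tcp_pos: [440.5, -95.0, 93.9]
eef_rot: [[0.988, 0.155, 0.002], [0.155, -0.988, -0.001], [0.002, 0.001, -1.0]]
ft_force: [0.3, 0.8, 0.2]
grip_width: 0.001
```

```bash
python3 st.py; python3 look.py a3
```

```text
t 8.15 tcp [440.5 -95.   93.9] r 135.7 th -171.1 xaz 8.9 j6 0.94 F [0.3  0.82 0.24] g 0.001
```

View pics/a3.png

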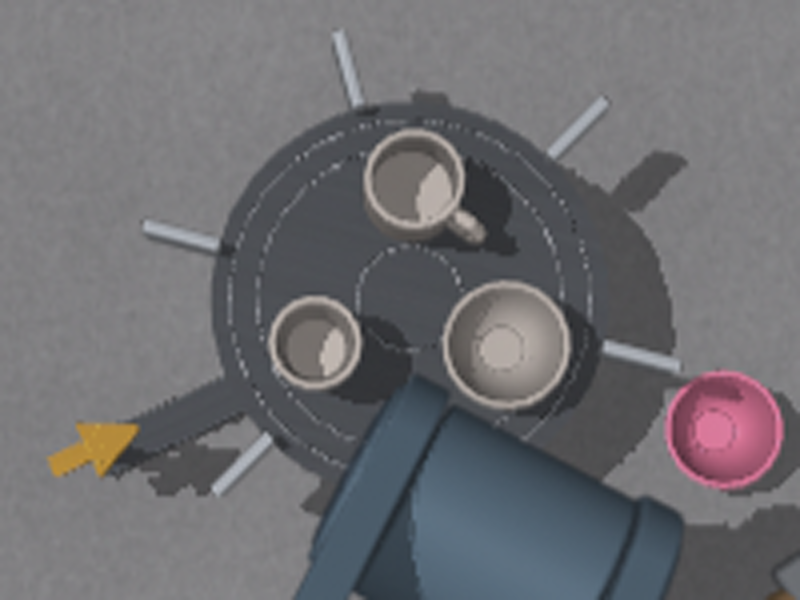

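Call:
arm_command(plan=[0,0.14,0,-0.4,0,0.18,0,-0.5,0,0.18,0,-0.5,0,0.18,0,-0.5,0,0.18,0,-0.5,0,0.18,0,-0.5,0,0.18,0,-0.5,0,0.18,0,-0.5,0,0.18,0,-0.5,0,0.18,0,-0.5,0,0.18,0,-0.5,0,0.18,0,-0.5])

```text
time: 9.4
tcp_pos: [475.6, -170.3, 93.5]
eef_rot: [[0.716, 0.698, 0.001], [0.698, -0.716, -0.0], [0.0, 0.001, -1.0]]
ft_force: [-0.4, 0.5, -0.3]
grip_width: 0.003
```

```bash
python3 st.py; python3 look.py a4
```

```text
t 9.4 tcp [ 475.6 -170.3   93.5] r 138.1 th -135.8 xaz 44.2 j6 0.22 F [-0.39  0.53 -0.34] g 0.003
```

View pics/a4.png

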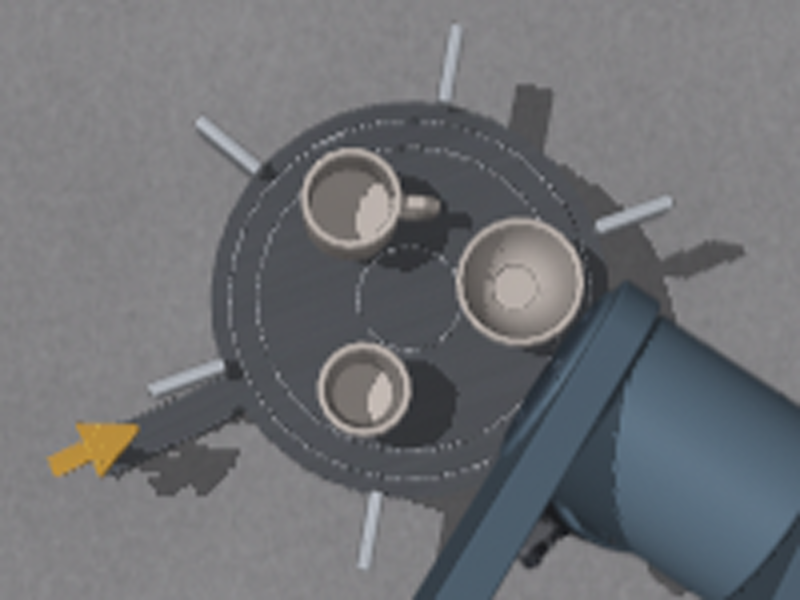

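Call:
arm_command(plan=[0.01,0.14,0,-0.4,0.01,0.18,0,-0.5,0.01,0.18,0,-0.5,0.01,0.18,0,-0.5,0.01,0.18,0,-0.5,0.01,0.18,0,-0.5,0.01,0.18,0,-0.5,0.01,0.18,0,-0.5,0.01,0.18,0,-0.5,0.01,0.18,0,-0.5,0.01,0.18,0,-0.5,0.01,0.18,0,-0.5])

```text
time: 10.65
tcp_pos: [550.3, -207.3, 93.4]
eef_rot: [[0.181, 0.984, 0.0], [0.984, -0.181, -0.001], [-0.001, 0.0, -1.0]]
ft_force: [-0.8, -0.8, 0.4]
grip_width: -0.002
```

```bash
python3 st.py; python3 look.py a5
```

```text
t 10.65 tcp [ 550.3 -207.3   93.4] r 135.5 th -100.3 xaz 79.6 j6 -0.38 F [-0.79 -0.81  0.36] g -0.002
```

View pics/a5.png

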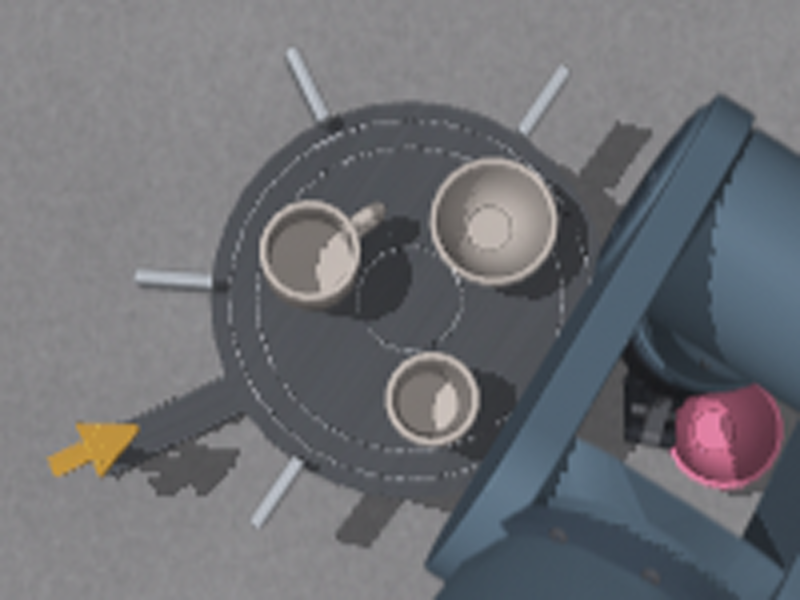

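View pics/a5_full.png

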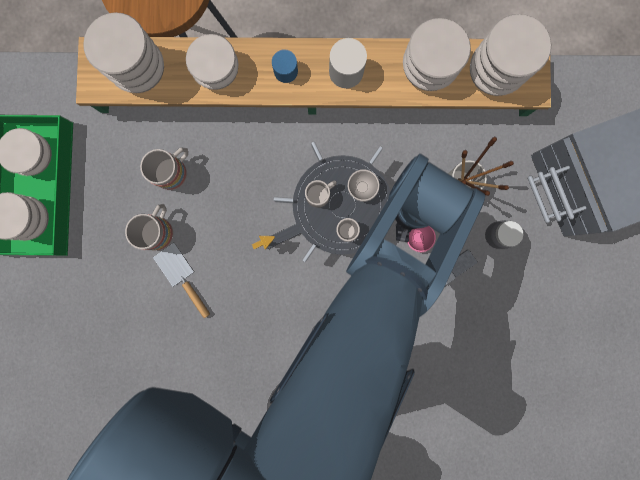

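```bash
python3 - <<'E'
from h import *
c=optics.get_calibration("top")
print("brush pot",unproj(c,468,178,80),"brush tips",[unproj(c,u,v,210).round() for u,v in ((494,140),(464,155),(511,163))])
cv2.imwrite("pics/s2.png",cv2.resize(optics.get_image("scene")[20:320,60:440],None,fx=2,fy=2,interpolation=2))
E
```

```text
brush pot [ 640.7485087  -366.09487295   80.        ] brush tips [array([ 696., -377.,  210.]), array([ 664., -316.,  210.]), array([ 649., -411.,  210.])]
```

View pics/s2.png

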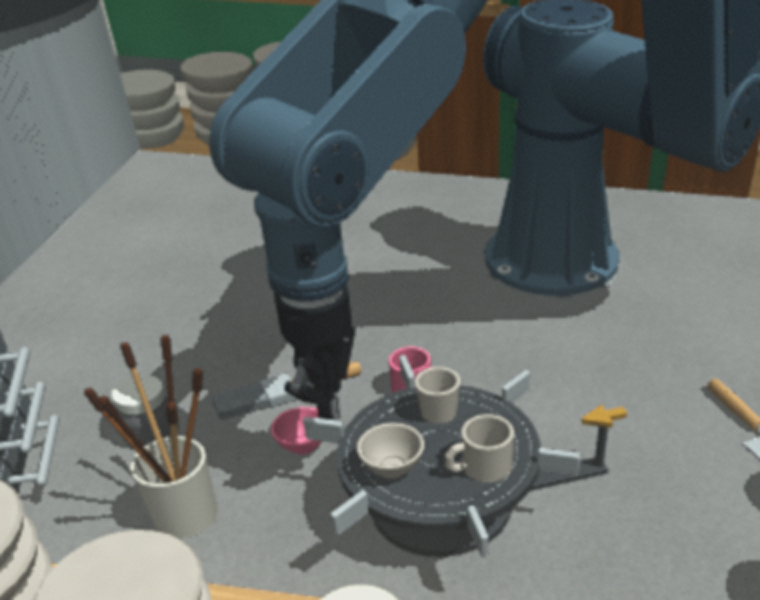

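```bash
cat > mug.py <<'E'
import sys; from h import *
c=optics.get_calibration("top"); ax=np.array([574.6,-74.0]); a,b=float(sys.argv[1]),float(sys.argv[2])
q=unproj(c,(a+.5)/4-.5+240,(b+.5)/4-.5+130,140)[:2]-ax; th=np.degrees(np.arctan2(q[1],q[0])); r=np.hypot(*q)
print("r %.1f th %.1f remaining %.1f deg side %.1f mm"%(r,th,116.05-th,r*np.sin(np.radians(116.05-th))))
E
python3 mug.py 311 251
```

```text
r 60.0 th 70.5 remaining 45.6 deg side 42.8 mm
```

Call:
arm_command(plan=[0,0.14,0,-0.4,0,0.18,0,-0.5,0,0.18,0,-0.5,0.01,0.18,0,-0.5,0,0.18,0,-0.5,0.01,0.18,0,-0.5,0,0.18,0,-0.5,0.01,0.18,0,-0.5,0,0.18,0,-0.5,0.01,0.18,0,-0.5,0.01,0.14,0,-0.4,0,0.1,0,-0.3])

```text
time: 11.95
tcp_pos: [628.3, -198.3, 92.9]
eef_rot: [[-0.393, 0.919, 0.0], [0.919, 0.393, -0.0], [-0.0, -0.0, -1.0]]
ft_force: [0.3, -0.5, -0.1]
grip_width: -0.0
```

```bash
python3 st.py; python3 look.py a6
```

```text
t 11.95 tcp [ 628.3 -198.3   92.9] r 135.4 th -66.7 xaz 113.2 j6 -0.89 F [ 0.3  -0.49 -0.08] g -0.0
```

View pics/a6.png

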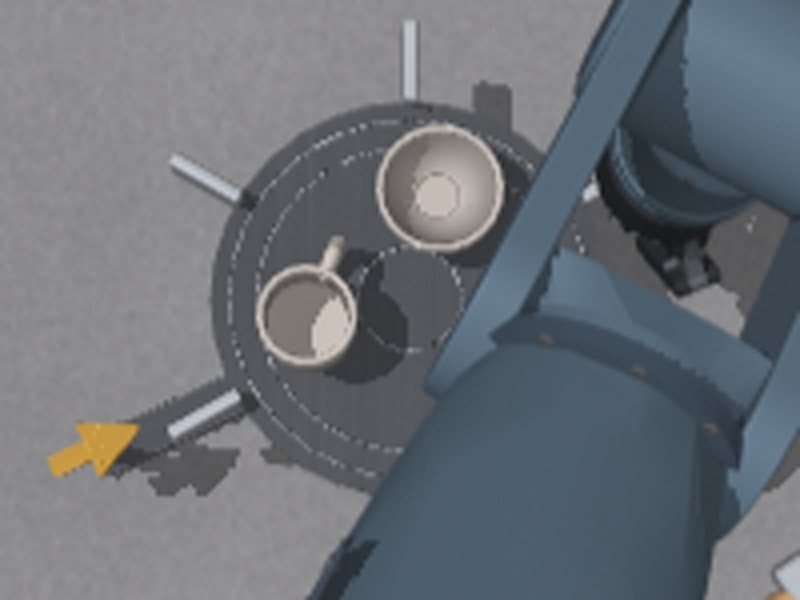

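```bash
python3 mug.py 306 316
```

```text
r 61.0 th 105.1 remaining 11.0 deg side 11.6 mm
```

Call:
arm_command(plan=[0,0.1,0,-0.3,0,0.12,0,-0.33,0.01,0.12,0,-0.33,0,0.12,0,-0.33,0,0.06,0,-0.17,0,0.04,0,-0.1,0,0,0,0,0,0,0,0])

```text
time: 12.8
tcp_pos: [647.9, -187.9, 92.4]
eef_rot: [[-0.538, 0.843, -0.0], [0.843, 0.538, 0.0], [0.0, -0.0, -1.0]]
ft_force: [0.6, 0.2, 0.2]
grip_width: 0.0
```

```bash
python3 st.py; python3 look.py a7
```

```text
t 12.8 tcp [ 647.9 -187.9   92.4] r 135.5 th -57.3 xaz 122.5 j6 -1.03 F [0.6  0.21 0.16] g 0.0
```

View pics/a7.png

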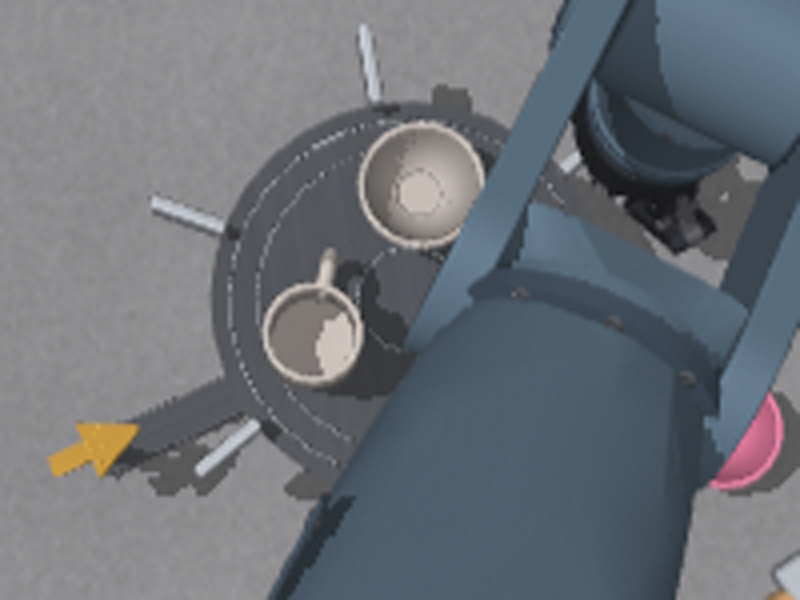

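```bash
python3 mug.py 312 334
```

```text
r 61.1 th 114.9 remaining 1.1 deg side 1.2 mm
```

Call:
arm_command(plan=[0,-0.15,0,0,0,-0.2,0,0,0,-0.2,0,0,0,0,-0.4,0,0,0,-0.7,0,0,0,-0.8,0,0,0,-0.8,0,0,0,-0.8,0,0,0,-0.8,0])

```text
time: 13.75
tcp_pos: [629.3, -199.9, 267.5]
eef_rot: [[-0.538, 0.843, 0.001], [0.843, 0.538, -0.001], [-0.001, 0.001, -1.0]]
ft_force: [0.1, 0.2, 0.2]
grip_width: 0.001
```

Call:
arm_command(plan=[-0.7,-0.7,0,0,-0.7,-0.7,0,0,-0.7,-0.7,0,0,-0.7,-0.7,0,0,0,-0.8,0,0,0,-0.8,0,0,0,-0.8,0,0,0,0,0,0,0,0,0,0])

```text
time: 14.65
tcp_pos: [513.9, -406.8, 266.0]
eef_rot: [[-0.536, 0.844, 0.001], [0.844, 0.536, -0.001], [-0.002, 0.001, -1.0]]
ft_force: [-0.5, -2.3, -0.2]
grip_width: 0.002
```

```bash
python3 st.py; python3 look.py a8; python3 - <<'E'
from h import *
cv2.imwrite("pics/s3_raw.png",optics.get_image("scene"))
cv2.imwrite("pics/s3.png",cv2.resize(cv2.imread("pics/s3_raw.png")[180:310,190:390],None,fx=4,fy=4,interpolation=2))
E
```

```text
t 14.65 tcp [ 513.9 -406.8  266. ] r 338.3 th -100.3 xaz 122.4 j6 -1.42 F [-0.48 -2.25 -0.2 ] g 0.002
```

View pics/a8.png

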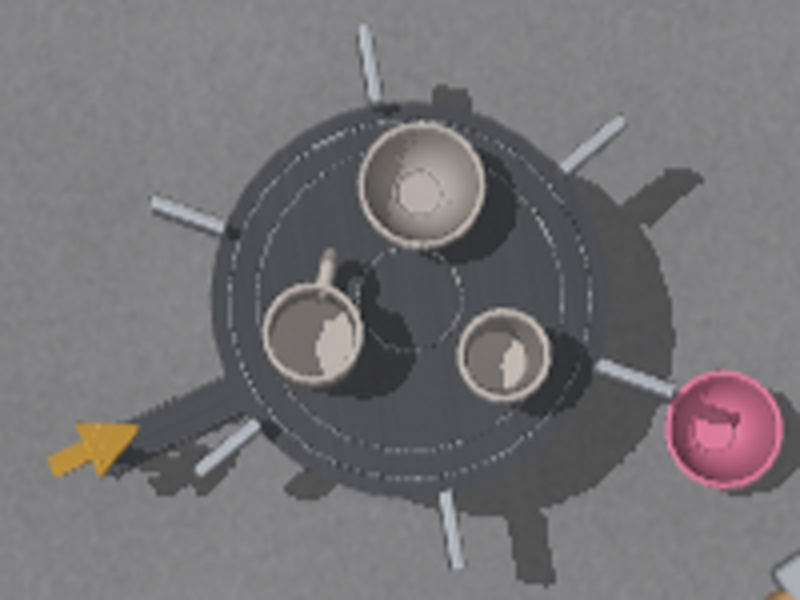

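View pics/s3.png

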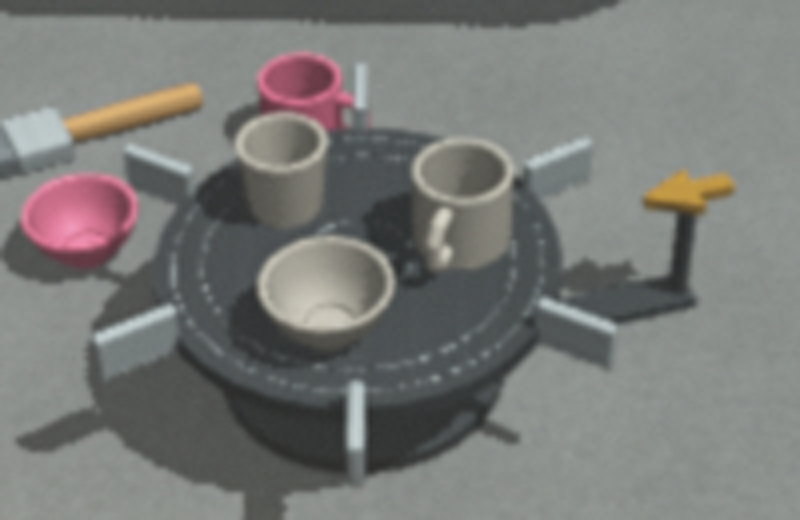

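```bash
python3 - <<'E'
from h import *
ct=optics.get_calibration("top"); c=optics.get_calibration("scene")
U=lambda x,y,z: unproj(ct,(x+.5)/4-.5+240,(y+.5)/4-.5+130,z)[:2]
F=[((364,27),(376,101)),((623,121),(563,167)),((674,394),(599,364)),((459,568),(445,493)),((199,472),(256,426)),((152,203),(224,231))]
E=np.array([[U(*a,108),U(*b,108)] for a,b in F]); ax=E.mean((0,1)); m=E.mean(1)-ax; print(ax,np.degrees(np.arctan2(m[:,1],m[:,0])))
S=lambda x,y,z: unproj(c,(x+.5)/4-.5+190,(y+.5)/4-.5+180,z)[:2]
# scene: axis from opposite fins
G=[((360,67)),((560,160)),((576,316)),((356,385)),((135,325)),((160,160))]
g=np.array([S(*p,108) for p in G]); a2=g.mean(0)
mg=S(463,173,140); t=S(645,198,92)
for n,p in(("mug",mg),("tip",t)):
    d=p-a2; print(n,p,np.hypot(*d),np.degrees(np.arctan2(d[1],d[0])))
print(a2)
cv2.imwrite("pics/wrist_dummy.png",np.zeros((2,2,3),np.uint8))
o=status.get_obs();print(o["ft_force"],abs(o["joint_velocities"]).max())
E
```

```text
[574.06377909 -73.95900348] [  10.48667352  -49.29893184 -109.58928117 -169.53392592  130.54445458
   70.91978627]
mug [554.80519752 -19.53513146] 59.032332792397185 108.11541195135725
tip [504.8094157   80.79478274] 170.7164364512278 113.60170991948816
[573.16024454 -75.64135717]
[-0.27110595 -0.16932468 -0.23223109] 0.013319628645725784
```

Call:
arm_command(plan=[0,0,0,0,0,0,0,0,0,0,0,0,0,0,0,0])

```text
time: 15.15
tcp_pos: [514.6, -405.8, 264.4]
eef_rot: [[-0.539, 0.843, -0.0], [0.843, 0.539, 0.0], [0.0, -0.0, -1.0]]
ft_force: [0.1, 0.7, -0.3]
grip_width: -0.001
```

View pics/a8_full.png

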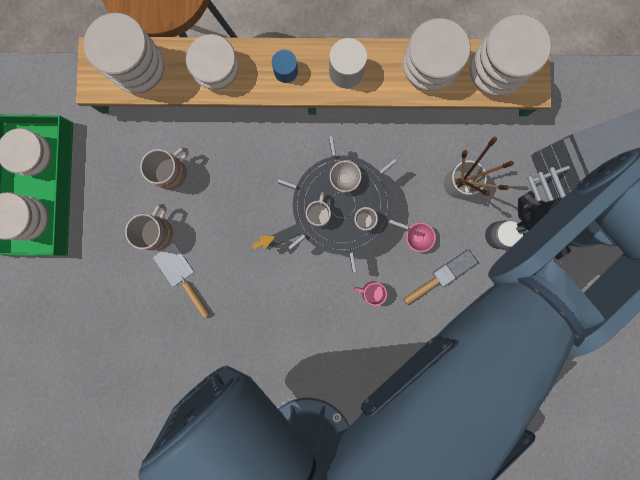

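```bash
python3 - <<'E'
from h import *
c=optics.get_calibration("scene"); ct=optics.get_calibration("top")
def pc(c,p,off): u,v=proj(c,p); return round((u-off[0]+.5)*4-.5),round((v-off[1]+.5)*4-.5)
ax=np.array([574.3,-74.]); s=cv2.imread("pics/s3.png"); t=cv2.imread("pics/a8.png")
def draw(im,c,off,pts,col):
    cv2.polylines(im,[np.array([pc(c,p,off) for p in pts],np.int32)],True,col,1)
ph=np.radians(np.arange(0,360,6))
for im,c_,off in((s,c,(190,180)),(t,ct,(240,130))):
    a=np.radians(114.9); m=ax+58.5*np.array([np.cos(a),np.sin(a)])
    for z in(90,140): draw(im,c_,off,[(m[0]+28*np.cos(p),m[1]+28*np.sin(p),z) for p in ph],(0,0,255))
    draw(im,c_,off,[(ax[0]+115*np.cos(p),ax[1]+115*np.sin(p),90) for p in ph],(0,255,0))
    f=np.radians(116.05); draw(im,c_,off,[(*ax,90),(ax[0]+173*np.cos(f),ax[1]+173*np.sin(f),90)],(255,255,0))
cv2.imwrite("pics/s4.png",s);cv2.imwrite("pics/t4.png",t)
E
```

```text
(no output)
```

View pics/s4.png

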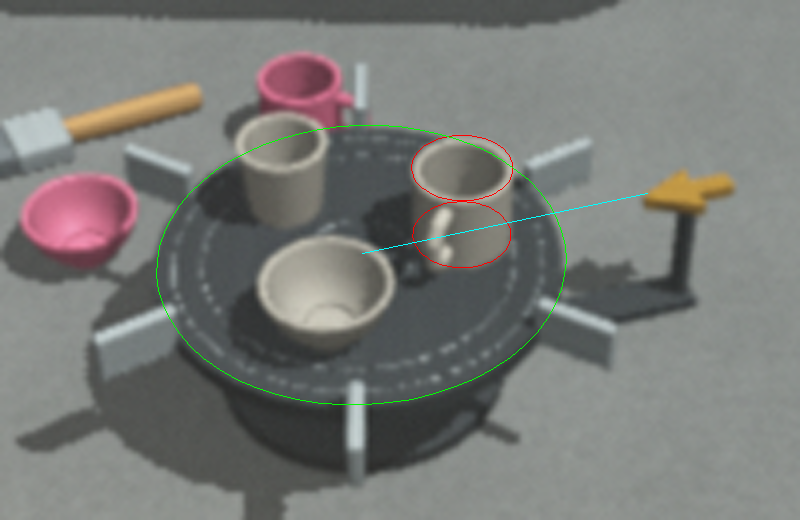

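View pics/t4.png

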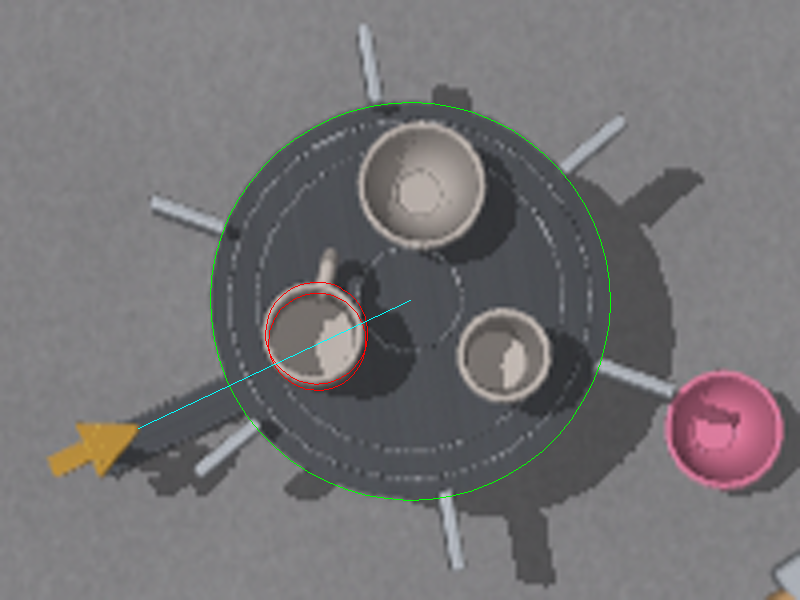

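The overlay for mug at 114.9° and arrow at 116.05° fits both views to about 1–2 mm. The arm is clear, so I'm handing in.

```bash
python3 st.py; python3 -c "
from station import manip; print(manip.close_job())"
```

```text
t 15.15 tcp [ 514.6 -405.8  264.4] r 337.2 th -100.3 xaz 122.6 j6 -1.42 F [ 0.11  0.67 -0.27] g -0.001
the job is handed in; nothing more can be done
None
```

I turned the wheel about 152° counter-clockwise by pushing one fin with the closed fingertips. The little mug now stands in front of the arrow. I then backed off, raised the arm clear and handed the job in at about 15 s; no verdict was reported.

**Mug position:** the last top picture puts the mug at about 114.9°, with the arrow at 116.05°. That is roughly 1 mm off the front line, and the turn of the fins agrees.

**Disagreement:** my first quick reading from the scene camera put the mug about 5.5° short of the arrow, or 5–6 mm, still inside the 9 mm limit. It rested on coarse picks. When I drew the mug at the top camera's position over both pictures, it fitted both to within about 1–2 mm.

**Other things:** all three pots look upright on the wheel, about where they were. The wheel looked the same before and after I withdrew the arm, though I could not read its speed directly. In the last full top view nothing else on the bench showed any visible shift, but the arm hides part of the right-hand side, where the glaze jar is partly covered. The wrist force was under 1 N at the end, with the arm clear of everything.

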